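Sort the measured parts and fixture pieces into their trays

TASK

The measuring run is over and five pieces stand mixed on the granite plate: sort them into the grey trays. Stand both flanged hubs side by side in the round dish, one hexagonal standoff in each bay of the two-bay tray, and the V-block in the small square tray, each upright and flat on the tray floor. Set the pieces down, do not drop, knock or throw them, and leave the reference ball and the hand control where they stand.

Things in the scene. Friction and masses are not known exactly. Their poses are not given: they have to be found in the camera images.
- hub_a: Flanged hub, bare aluminium, like a top hat standing on its brim: round flange 56 mm across and 8 mm thick at the bottom, plain round neck 30 mm across above it, 60 mm tall in all, about 0.16 kg. Stands on its flange. Origin: centre of the underside; z up along its axis. The two hubs are alike and interchangeable.
- hub_b: Flanged hub, bare aluminium, like a top hat standing on its brim: round flange 56 mm across and 8 mm thick at the bottom, plain round neck 30 mm across above it, 60 mm tall in all, about 0.16 kg. Stands on its flange. Origin: centre of the underside; z up along its axis. The two hubs are alike and interchangeable.
- hex_a: Hexagonal standoff, bare aluminium: upright six-sided post, 32 mm across flats (37 mm across corners), 65 mm tall, about 0.16 kg, small dark hole in the top. Origin: centre of the underside; z up along its axis; two opposite flats face its +x and -x (the others every 60 degrees). The two standoffs are alike and interchangeable.
- hex_b: Hexagonal standoff, bare aluminium: upright six-sided post, 32 mm across flats (37 mm across corners), 65 mm tall, about 0.16 kg, small dark hole in the top. Origin: centre of the underside; z up along its axis; two opposite flats face its +x and -x (the others every 60 degrees). The two standoffs are alike and interchangeable.
- v_block: V-block, bare aluminium: block 50 mm long along its x, 40 mm wide along its y, 60 mm tall, with a V groove along x in the top (28 mm wide, 14 mm deep) between two 6 mm lands; the two sides facing +y and -y are plain and flat over the full height. About 0.3 kg. Origin: centre of the underside; z up.
- round_dish: Round grey plastic dish, fixed to the plate: 160 mm outside, 150 mm inside diameter, rim 15 mm high, floor 5 mm thick. Both hubs go here. Origin: centre of the underside; z up.
- two_bay_tray: Oblong grey plastic tray, fixed to the plate: 80 mm (x) by 150 mm (y) outside, walls 5 mm thick and 15 mm high, floor 5 mm thick, one divider of the same height across the middle, making two bays 70 mm (x) by 67.5 mm (y) inside, their centres at y = +36.2 mm and y = -36.2 mm. One standoff goes in each bay. Origin: centre of the underside; z up.
- square_tray: Square grey plastic tray, fixed to the plate: 80 mm by 80 mm outside, 70 mm by 70 mm inside, walls 15 mm high, floor 5 mm thick. The V-block goes here, either way round. Origin: centre of the underside; x and y along its sides; z up.
- ref_ball: Bystander: reference ball for the measuring machine, a white 25 mm ball on a dark round stand, foot 50 mm across, 86 mm tall in all, loose. Leave it alone. Origin: centre of the underside.
- joystick: Bystander: round grey hand control box with a black joystick, 84 mm across, 82 mm tall, loose. Leave it alone. Origin: centre of the underside.
Mind the look-alikes: they are no part of the job. What is shaped like the v_block but pink or yellow is not meant.

How it is judged:
At the end, for the whole second after the job is handed in: Hubs in the round dish (axes within 50 mm of its centre), one standoff in each bay, V-block in the square tray (within 22 mm of its centre along x and y); each upright within 0.1 rad, underside less than 10 mm above the plate, at rest (below 0.02 m/s, 0.2 rad/s) (z of hub_a in the frame of round_dish between 0 and 0.01 m and angle between each of hub_a, hub_b, hex_a, hex_b, v_block's own z axis and vertical below 0.1 rad and linear speed of each of hub_a, hub_b, hex_a, hex_b, v_block below 0.02 m/s and angular speed of each of hub_a, hub_b, hex_a, hex_b, v_block below 0.2 rad/s and z of hub_b in the frame of round_dish between 0 and 0.01 m and z of hex_a in the frame of two_bay_tray between 0 and 0.01 m and z of hex_b in the frame of two_bay_tray between 0 and 0.01 m and z of v_block in the frame of square_tray between 0 and 0.01 m and horizontal distance between each of hub_a, hub_b and round_dish below 0.05 m and (((x of hex_a in the frame of two_bay_tray between -0.022 and 0.022 m and y of hex_a in the frame of two_bay_tray between 0.014 and 0.059 m) and (x of hex_b in the frame of two_bay_tray between -0.022 and 0.022 m and y of hex_b in the frame of two_bay_tray between -0.059 and -0.014 m)) or ((x of hex_a in the frame of two_bay_tray between -0.022 and 0.022 m and y of hex_a in the frame of two_bay_tray between -0.059 and -0.014 m) and (x of hex_b in the frame of two_bay_tray between -0.022 and 0.022 m and y of hex_b in the frame of two_bay_tray between 0.014 and 0.059 m))) and x of v_block in the frame of square_tray between -0.022 and 0.022 m and y of v_block in the frame of square_tray between -0.022 and 0.022 m); the robot touches nothing.
It fails at once if the reference ball is pushed more than 20 mm from its place or tipped by more than 0.3 rad (distance of ref_ball from where it was at the start of the episode above 0.02 m or angle between ref_ball's own z axis and vertical above 0.3 rad).
It fails at once if the hand control is pushed more than 20 mm from its place or tipped by more than 0.3 rad (distance of joystick from where it was at the start of the episode above 0.02 m or angle between joystick's own z axis and vertical above 0.3 rad).
It fails at once if a piece is dropped, thrown or knocked: faster than 0.7 m/s (a fall of about 25 mm) while the fingers do not touch it ((linear speed of hub_a above 0.7 m/s and contact force between the fingers and hub_a below 0.05 N) or (linear speed of hub_b above 0.7 m/s and contact force between the fingers and hub_b below 0.05 N) or (linear speed of hex_a above 0.7 m/s and contact force between the fingers and hex_a below 0.05 N) or (linear speed of hex_b above 0.7 m/s and contact force between the fingers and hex_b below 0.05 N) or (linear speed of v_block above 0.7 m/s and contact force between the fingers and v_block below 0.05 N)).
It also fails if it takes over 109 s, if anything falls off the work surface, if the arm or the gripper's body presses on something with over 40 N, if the wrist force passes 120 N, or if a joint passes its speed limit or range.

ROBOT

A 6-joint arm with a two-finger parallel gripper is mounted at the origin on the work surface. World frame = base frame: x ahead of the robot, y to its left, z up, the work surface at z = 0. Lengths are in m, angles in rad, forces in N, time in s.
With the tool pointing down it reaches from about 0.325 to 0.875 m from the base axis. Payload 4.4 kg.
Tool frame: the origin (TCP) lies at the very end of the fingers, on their centre line; the grasp point (between the pads) lies 19 mm behind it; x points along the fingers, y is the direction in which the jaws open and shut, and the axes are right-handed (so a half turn about x gives the same grasp; the last joint's range is limited). The gripper opens to 85 mm and grips with 20 to 120 N. Pads are 22 mm wide; open, the fingers measure 114 mm over their backs; the gripper's body (76 mm by 85 mm) begins 54 mm behind the grasp point. The pads swing forward as they close: fully open they stand 13 mm farther back than shut.
Start: joints at [-1.375, 0.207, 1.542, -0, 1.393, -0.15], TCP at [0.195, -0.541, 0.205] pointing down, gripper open.
Joint ranges: [-2.73, 2.73], [-0.86, 2.22], [0.23, 2.46], [-1.11, 4.25], [0.08, 2.63], [-2.82, 2.82]. Speed limits (rad/s): [2.79, 2.79, 3.14, 3.14, 3.14, 3.14].

INTERFACE

Orientations are given as a unit quaternion [x, y, z, w].
In Python, from rig import env gives the robot as it stands. The module is installed in compiled form; this text tells all that it offers. Calls block until the motion is done:
- env.move_to(position, orientation): joint-space move of the TCP to a pose.
- env.move_straight(position, feed=0.15, ori=None): straight line of the TCP; ori=None keeps the orientation; feed is the mean speed in m/s.
- env.set_joints(angles): joint-space move.
- env.set_gripper(opening, f_grip=None): opening from 0.0 (shut) to 1.0 (fully open); f_grip is the grip in N (None keeps the last); returns when the fingers have stopped.
- env.sleep(seconds).
- env.ik(position, orientation): joint angles nearest the present ones, or None.
- env.read_camera(name): name is "scene" or "top" or "wrist"; returns the picture (420x560x3 uint8, blue, green, red); there is no depth.
- env.get_calibration(name): a dict with "mtx" (3x3 intrinsics, pixels), "rvec" (rotation vector, rad) and "tvec" (3), from world to camera coordinates, as OpenCV has them. Camera axes: x right, y down, z forward; pixel columns grow to the right and rows downward; lengths in m; the calibration is good to about 2 mm. A picture is of the moment at which its call begins: read the wrist's pose just before it. get_calibration takes no time and is no camera call; for the wrist camera it gives the pose at the moment of the call.
A pose or a line that the arm cannot do raises env.Unreachable and nothing moves.
- env.finish_job(): hands the job in, once; it reports no verdict.
Readings, each from a call of its own:
- env.get_clock(): time.
- env.get_qpos(): joint angles.
- env.get_qvel(): joint speeds.
- env.get_joint_efforts(): joint torques, N m.
- env.get_position(): TCP position.
- env.get_orientation(): TCP orientation.
- env.get_contact_force(): force on the tool from outside, world axes, zero at the start.
- env.get_wrist_torque(): the same for the moment, N m.
- env.get_width(): opening from 0.0 (shut) to 1.0 (fully open).
Only numpy, scipy, OpenCV 4.12 (cv2) and the standard library are available. Lean on these libraries where they do the work, as an engineer would, in place of code of your own. Each camera call takes 0.05 s, during which the arm holds its last target.

## Working session

There is one attempt and no reset: what is moved stays moved. The work goes in short steps, each a Python script; the robot and the scene stay as the last script left them, time stands still between calls to the robot, and variables do not carry over. Pictures are saved under pics/ and viewed, and the job is handed in when it is done.

```bash
mkdir -p pics; python3 - <<'E'
from rig import env
import cv2
for n in ("scene","top","wrist"):
    c=env.get_calibration(n); print(n,c["mtx"].tolist(),c["rvec"],c["tvec"])
    cv2.imwrite(f"pics/{n}0.png",env.read_camera(n))
print(env.get_clock(),env.get_orientation(),env.get_width(),env.get_contact_force())
E
```

```text
scene [[404.5325056986055, 0.0, 278.1560238995304], [0.0, 404.5325056986055, 211.32859601203276], [0.0, 0.0, 1.0]] [ 1.90098816  1.85863757 -0.55019318] [ 0.00632152 -0.38760461  1.26539951]
top [[462.7934257717464, 0.0, 284.6087093615376], [0.0, 462.7934257717464, 201.1631556719364], [0.0, 0.0, 1.0]] [ 2.1786057  -2.16689514  0.06132877] [-0.00685114  0.50797881  1.18196746]
wrist [[377.272256110001, 0.0, 285.21491776918555], [0.0, 377.272256110001, 211.20315323525455], [0.0, 0.0, 1.0]] [-2.33892992  1.64294885  0.27725357] [-0.57510909 -0.04278488  0.38171731]
0.15 [-0.69654808 -0.12229889  0.69658047 -0.12099341] 1.0014001788386095 [-0.4585087  -0.60074462  0.35192156]
```

View pics/scene0.png

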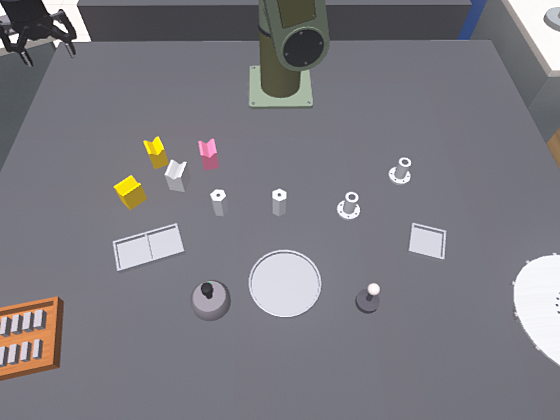

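View pics/top0.png

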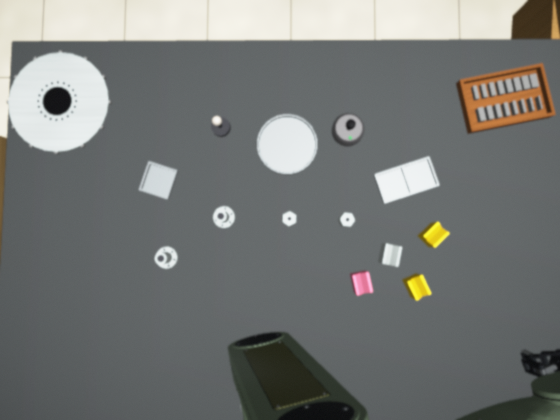

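View pics/wrist0.png

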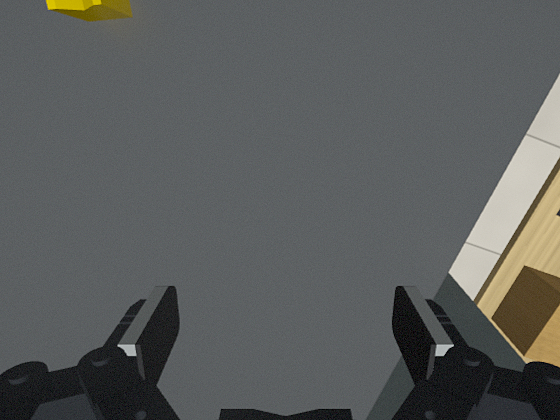

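The top view shows the hubs at about (224,217) and (166,258), and the standoffs at (289,218) and (347,219). V-shaped candidates: bare grey (392,255), pink (362,283), yellow (435,235) and yellow (418,287). Only the grey one at (392,255) fits "bare aluminium", so I'll confirm it in an enlarged crop.

```bash
python3 - <<'E'
import cv2,numpy as np
t=cv2.imread("pics/top0.png")
a=cv2.resize(t[195:305,330:460],None,fx=6,fy=6*0.9,interpolation=cv2.INTER_CUBIC)[:600]
cv2.imwrite("pics/c1.png",a)
b=cv2.resize(t[100:280,130:330],None,fx=4,fy=3.3,interpolation=cv2.INTER_CUBIC)
cv2.imwrite("pics/c2.png",b)
E
```

```text
(no output)
```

View pics/c1.png

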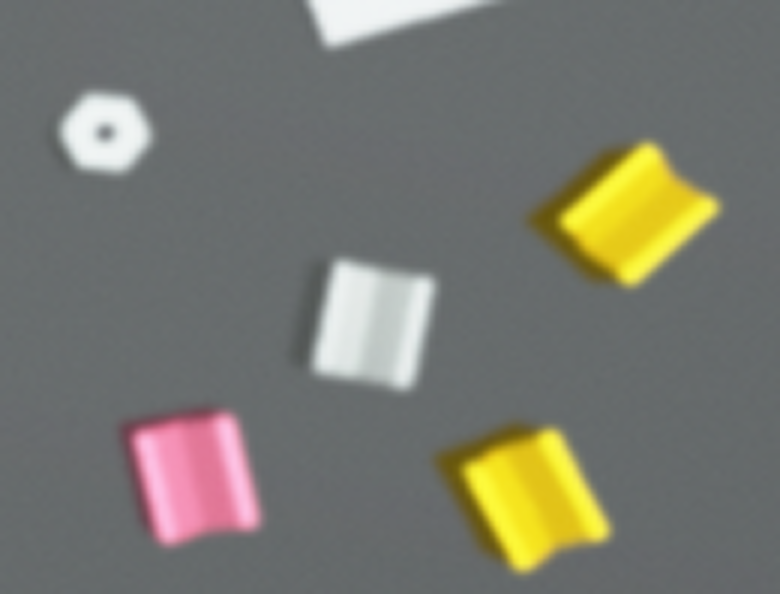

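View pics/c2.png

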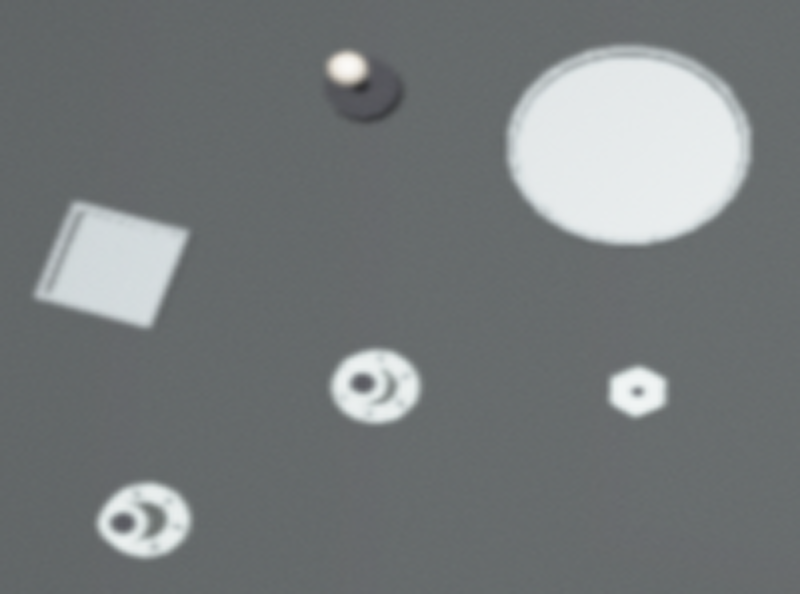

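The first crop confirms it: the grey V-block is at top-view (392,255), and its groove runs roughly along the image rows. The others are pink or yellow. Next I'll localise everything.

```bash
cat > h.py <<'E'
import cv2,numpy as np
from scipy.spatial.transform import Rotation as R
def cast(cal,pts,z):
    K=np.array(cal["mtx"]);Rm=cv2.Rodrigues(np.array(cal["rvec"],float))[0];t=np.array(cal["tvec"],float).ravel()
    u=cv2.undistortPoints(np.array(pts,float).reshape(-1,1,2),K,None).reshape(-1,2)
    d=np.c_[u,np.ones(len(u))]@Rm; o=-Rm.T@t
    return o+d*((z-o[2])/d[:,2])[:,None]
def proj(cal,P):
    return cv2.projectPoints(np.array(P,float).reshape(-1,1,3),np.array(cal["rvec"],float),np.array(cal["tvec"],float),np.array(cal["mtx"]),None)[0].reshape(-1,2)
def downq(psi):
    # tool x down, tool y (jaw dir) at angle psi in world
    x=np.array([0,0,-1.]);y=np.array([np.cos(psi),np.sin(psi),0]);z=np.cross(x,y)
    return R.from_matrix(np.c_[x,y,z]).as_quat()
E
python3 - <<'E'
from h import *
from rig import env
cal=env.get_calibration("top"); Rm=cv2.Rodrigues(np.array(cal["rvec"]))[0]
print("campos",-Rm.T@cal["tvec"])
t=cv2.imread("pics/top0.png")
g=cv2.cvtColor(t,cv2.COLOR_BGR2GRAY).astype(int); sat=t.max(2).astype(int)-t.min(2)
m=((g>145)&(sat<40)).astype(np.uint8)*255
cs,_=cv2.findContours(m,cv2.RETR_EXTERNAL,cv2.CHAIN_APPROX_NONE)
Z={}
for c in cs:
    a=cv2.contourArea(c)
    if a<80 or c[:,0,1].max()<80 or c[:,0,1].max()>330 or c[:,0,0].max()>445 or c[:,0,0].min()<115: continue
    M=cv2.moments(c);u=[M["m10"]/M["m00"],M["m01"]/M["m00"]]
    z=0.06 if a<900 else .015
    for z in ([0.065] if a<260 else [0.008,0.06] if a<650 else [.015]):
        w=cast(cal,c[:,0],z)[:,:2]*1000
        rc=cv2.minAreaRect(w.astype(np.float32)); cc=cv2.minEnclosingCircle(w.astype(np.float32))
        print(np.round(u,1),a,"z",z,"cen",np.round(cast(cal,[u],z)[0,:2]*1000,1),"rect",np.round(rc[0],1),np.round(rc[1],1),round(rc[2],1),"circ",np.round(cc[0],1),round(cc[1],1))
# ball, joystick dark
E
```

```text
campos [ 0.41630813 -0.02841281  1.21697032]
[165.7 257.2] 389.5 z 0.008 cen [360.9 305.5] rect [360.7 304.2] [57.8 58.5] 46.2 circ [360.8 306.3] 30.8
[165.7 257.2] 389.5 z 0.06 cen [363.3 291.2] rect [363.1 289.9] [55.3 56. ] 46.2 circ [363.2 291.9] 29.4
[391.8 254.6] 347.5 z 0.008 cen [ 371.5 -281.8] rect [ 371.2 -281.8] [45.8 56.3] 78.0 circ [ 371.4 -281.8] 33.3
[391.8 254.6] 347.5 z 0.06 cen [ 373.4 -270.9] rect [ 373.2 -270.9] [43.8 53.9] 78.0 circ [ 373.4 -270.9] 31.8
[347.1 219.1] 164.5 z 0.065 cen [ 460.6 -160.6] rect [ 460.8 -161.5] [34.8 37.2] 0.3 circ [ 460.5 -160.7] 19.5
[289.  218.1] 164.0 z 0.065 cen [462.2 -16.2] rect [461.3 -16.2] [37.3 34.9] 0.3 circ [462.  -15.9] 19.5
[223.4 216.7] 376.5 z 0.008 cen [467.3 156.3] rect [466.6 157.3] [57.7 57.9] 0.3 circ [467.6 156.1] 30.2
[223.4 216.7] 376.5 z 0.06 cen [465.1 148.3] rect [464.4 149.3] [55.2 55.4] 0.3 circ [465.4 148.2] 28.9
[157.4 179.6] 917.5 z 0.015 cen [563.6 330.8] rect [563.7 330.9] [82.3 82.4] 71.9 circ [564.1 330.7] 55.6
[406.5 179.4] 1858.0 z 0.015 cen [ 566.5 -320.8] rect [ 566.9 -320.8] [ 84.7 154.8] 18.7 circ [ 566.5 -321. ] 85.5
[348.6 126.9] 467.0 z 0.008 cen [ 706.6 -172. ] rect [ 706.5 -171.7] [64.5 66.1] 0.0 circ [ 705.6 -172. ] 34.1
[348.6 126.9] 467.0 z 0.06 cen [ 694.1 -165.8] rect [ 694.  -165.6] [61.7 63.2] 0.0 circ [ 693.1 -165.8] 32.6
[286.8 143.6] 2837.5 z 0.015 cen [660.3  -8.8] rect [660.9  -9.2] [157.2 158. ] 0.2 circ [661.  -9.] 81.2
```

```bash
python3 - <<'E'
from h import *
from rig import env
cal=env.get_calibration("wrist"); Rm=cv2.Rodrigues(np.array(cal["rvec"]))[0]
T=R.from_quat(env.get_orientation()).as_matrix();p=env.get_position()
c=-Rm.T@cal["tvec"]
print("cam in tool",T.T@(c-p),"\n cam axes in tool\n",T.T@Rm.T, "\ntool y world",T[:,1])
q0=env.get_qpos()
for nm,x,y,psis in [("vb",.373,-.271,(78,258)),("hexa",.461,-.161,(0,180)),("hexb",.462,-.016,(90,-90)),("hubA",.467,.157,(0,180)),("hubB",.361,.305,(0,180)),
 ("sq",.564,.331,(-18,72,162,252)),("bay1",.555,-.2865,(18.7,198.7,108.7,-71.3)),("bay2",.578,-.355,(18.7,198.7,108.7,-71.3)),("d1",.661,.027,(0,180)),("d2",.661,-.045,(0,180))]:
  for ps in psis:
    for z in (.02,.15):
        q=env.ik([x,y,z],downq(np.radians(ps))); print(nm,ps,z,None if q is None else np.round(q,2))
E
```

```text
cam in tool [-0.16951621  0.00121424 -0.08377438] 
 cam axes in tool
 [[-2.28077759e-04 -3.25921013e-01  9.45396976e-01]
 [ 9.99999974e-01 -9.85891085e-05  2.07262659e-04]
 [ 2.56545893e-05  9.45396998e-01  3.25921026e-01]] 
tool y world [ 0.33893739 -0.94080716 -0.00182658]
vb 78 0.02 [-0.82  0.22  1.97 -0.    0.96 -2.18]
vb 78 0.15 [-0.82  0.02  1.87 -0.    1.25 -2.18]
vb 258 0.02 [-0.82  0.22  1.97 -0.    0.96  0.96]
vb 258 0.15 [-0.82  0.02  1.87 -0.    1.25  0.96]
hexa 0 0.02 [-0.51  0.27  1.9  -0.    0.97 -0.51]
hexa 0 0.15 [-0.51  0.08  1.81 -0.    1.26 -0.51]
hexa 180 0.02 [-0.51  0.27  1.9  -0.    0.97  2.63]
hexa 180 0.15 [-0.51  0.08  1.81 -0.    1.26  2.63]
hexb 90 0.02 [-0.22  0.22  1.96 -0.    0.96 -1.79]
hexb 90 0.15 [-0.22  0.02  1.87 -0.    1.25 -1.79]
hexb -90 0.02 [-0.22  0.22  1.96 -0.    0.96  1.35]
hexb -90 0.15 [-0.22  0.02  1.87 -0.    1.25  1.35]
hubA 0 0.02 [ 0.15  0.28  1.89 -0.    0.97  0.15]
hubA 0 0.15 [ 0.15  0.09  1.8  -0.    1.26  0.15]
hubA 180 0.02 None
hubA 180 0.15 None
hubB 0 0.02 [ 0.52  0.24  1.94 -0.    0.96  0.52]
hubB 0 0.15 [ 0.52  0.04  1.
[... 937 characters left out ...]
.32  0.63]
bay2 18.7 0.02 [-0.68  0.6   1.4  -0.    1.14 -1.  ]
bay2 18.7 0.15 [-0.68  0.47  1.32 -0.    1.36 -1.  ]
bay2 198.7 0.02 [-0.68  0.6   1.4  -0.    1.14  2.14]
bay2 198.7 0.15 [-0.68  0.47  1.32 -0.    1.36  2.14]
bay2 108.7 0.02 [-0.68  0.6   1.4  -0.    1.14 -2.58]
bay2 108.7 0.15 [-0.68  0.47  1.32 -0.    1.36 -2.58]
bay2 -71.3 0.02 [-0.68  0.6   1.4  -0.    1.14  0.57]
bay2 -71.3 0.15 [-0.68  0.47  1.32 -0.    1.36  0.57]
d1 0 0.02 [-0.09  0.57  1.45 -0.    1.12 -0.09]
d1 0 0.15 [-0.09  0.43  1.37 -0.    1.34 -0.09]
d1 180 0.02 None
d1 180 0.15 None
d2 0 0.02 [-0.2   0.58  1.44 -0.    1.12 -0.2 ]
d2 0 0.15 [-0.2   0.43  1.36 -0.    1.34 -0.2 ]
d2 180 0.02 None
d2 180 0.15 None
```

```bash
python3 - <<'E'
from h import *
from rig import env
import json
S=[("vb",.373,-.271,258),("hexa",.461,-.161,0),("hexb",.462,-.016,0),("hubA",.467,.157,0),("hubB",.361,.305,0)]
cals={}
for n,x,y,ps in S:
    env.move_to([x,y,.20],downq(np.radians(ps)))
    env.sleep(.15)
    c=env.get_calibration("wrist");im=env.read_camera("wrist")
    cv2.imwrite(f"pics/w_{n}.png",im)
    cals[n]={k:np.array(v).tolist() for k,v in c.items()}
    print(n,env.get_clock(),np.round(env.get_position(),4))
json.dump(cals,open("cals.json","w"))
E
python3 - <<'E'
import cv2,numpy as np
I=[cv2.resize(cv2.imread(f"pics/w_{n}.png"),(400,300)) for n in ("vb","hexa","hexb","hubB")]
cv2.imwrite("pics/m1.png",np.vstack([np.hstack(I[:2]),np.hstack(I[2:])]))
E
```

```text
vb 1.575 [ 0.3727 -0.2719  0.2   ]
hexa 3.1 [ 0.4608 -0.1614  0.2   ]
hexb 3.9333 [ 0.4623 -0.0173  0.2001]
hubA 4.8583 [0.4673 0.1554 0.2   ]
hubB 5.8167 [0.3621 0.3039 0.2   ]
```

View pics/m1.png

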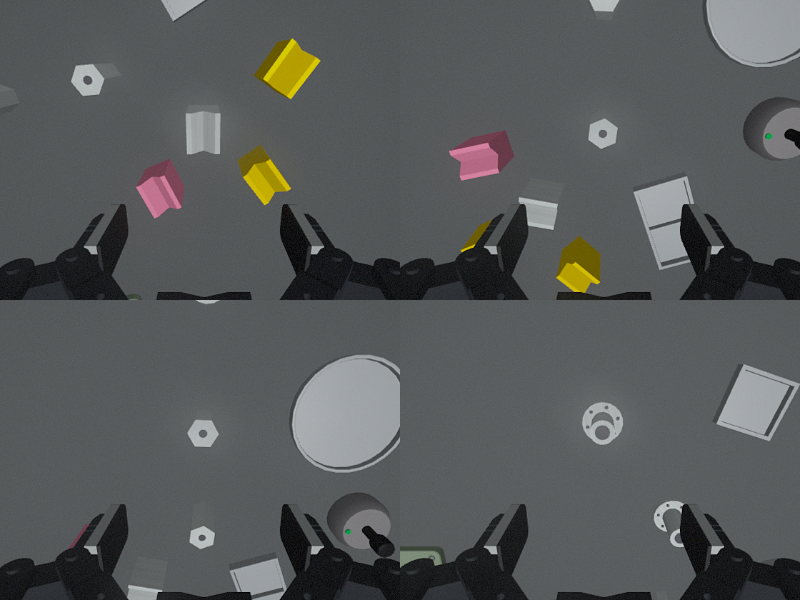

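View pics/w_hubA.png

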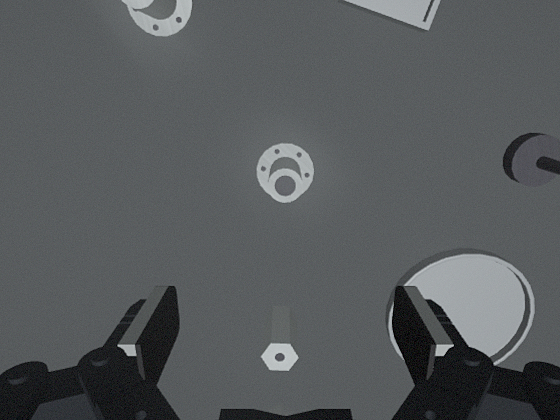

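All targets are in clear view near column 284, rows 150–190. Next step is to measure them in the wrist pictures, along with the pink and yellow neighbours of the V-block for finger clearance.

```bash
python3 - <<'E'
from h import *
import json
from rig import env
cals=json.load(open("cals.json"))
for n in ("vb","hexa","hexb","hubA","hubB"):
    im=cv2.imread(f"pics/w_{n}.png");g=im.mean(2);sat=im.max(2).astype(int)-im.min(2)
    x=g[100:250,220:350]
    th=135 if n!="vb" else 125
    m=((g>th)&(sat<40)).astype(np.uint8)*255
    cs,_=cv2.findContours(m,cv2.RETR_EXTERNAL,cv2.CHAIN_APPROX_NONE)
    for c in cs:
        a=cv2.contourArea(c);M=cv2.moments(c)
        if a<100: continue
        u=(M["m10"]/M["m00"],M["m01"]/M["m00"])
        if not(230<u[0]<340 and 130<u[1]<240): continue
        z=.065 if n[:3]=="hex" else .06
        w=cast(cals[n],c[:,0],z)[:,:2]*1000
        cen=cast(cals[n],[u],z)[0]*1000
        rc=cv2.minAreaRect(w.astype(np.float32))
        print(n,np.round(u,1),a,np.round(cen,1),"rect",np.round(rc[0],1),np.round(rc[1],1),round(rc[2],1),"circ",cv2.minEnclosingCircle(w.astype(np.float32)))
        if n[:3]=="hex":
            ang=np.arctan2(*(w-cen[:2]).T[::-1]);r=np.hypot(*(w-cen[:2]).T)
            # 6-fold phase: corner direction
            for rr in (r,): print("  corner phase deg",np.degrees(np.angle(np.sum((r-r.mean())*np.exp(6j*ang))))/6)
        if n[:3]=="hub":
            # flange: contour points on far side (upper image) at z=.008 ; circle fit
            pts=c[c[:,0,1]<u[1]-2][:,0]
            w=cast(cals[n],pts,.008)[:,:2]*1000
            A=np.c_[2*w,np.ones(len(w))];s=np.linalg.lstsq(A,(w**2).sum(1),rcond=None)[0]
            print("  flange fit",s[:2],"r",np.sqrt(s[2]+s[:2]@s[:2]))
            # dark hole of the neck top
            h=((g<120).astype(np.uint8))
            mm=np.zeros_like(m);cv2.drawContours(mm,[c],-1,255,-1)
            hc,_=cv2.findContours(((h>0)&(mm>0)).astype(np.uint8),cv2.RETR_EXTERNAL,cv2.CHAIN_APPROX_NONE)
            for k in hc:
                if cv2.contourArea(k)>60:
                    e=cv2.minEnclosingCircle(k);print("  hole px",e,"at .06:",cast(cals[n],[e[0]],.06)[0]*1000)
cal=env.get_calibration("top");t=cv2.imread("pics/top0.png");sat=t.max(2).astype(int)-t.min(2)
m=((sat>70)).astype(np.uint8)*255
cs,_=cv2.findContours(m,cv2.RETR_EXTERNAL,cv2.CHAIN_APPROX_NONE)
for c in cs:
    if 200<c[:,0,1].min()<320 and 330<c[:,0,0].min()<460:
        w=cast(cal,c[:,0],.06)[:,:2]*1000;print("col",np.round(cv2.boxPoints(cv2.minAreaRect(w.astype(np.float32)))).tolist())
E
```

```text
vb [284. 185.] 2626.5 [ 373.9 -272.6   60. ] rect [ 373.3 -272.4] [40.8 52.6] 77.9 circ ((371.9135437011719, -272.528564453125), 31.743167877197266)
hexa [283.6 186.6] 1198.0 [ 459.6 -161.8   65. ] rect [ 459.6 -162.1] [35.9 32.3] 82.8 circ ((459.6488952636719, -161.93450927734375), 18.153226852416992)
  corner phase deg 22.561529181735498
hexb [283.9 186.3] 1201.5 [461.3 -17.6  65. ] rect [461. -18.] [32.  35.9] 89.9 circ ((461.31695556640625, -17.801788330078125), 18.288558959960938)
  corner phase deg -2.710777367282145
hubA [284.8 171.6] 2515.5 [467.2 166.4  60. ] rect [467.1 166.5] [47.9 47.3] 45.3 circ ((466.7529296875, 165.05255126953125), 25.434188842773438)
  flange fit [467.0787281 154.7203148] r 27.397476839480284
  hole px ((284.6764831542969, 185.14706420898438), 10.088364601135254) at .06: [467.03471077 154.67930992  60.        ]
  hole px ((284.5, 172.44117736816406), 15.903409957885742) at .06: [466.92116427 165.68035139  60.        ]
hubB [283.3 171.6] 2515.5 [360.8 315.1  60. ] rect [360.9 315.2] [47.4 47.8] 43.2 circ ((360.7967224121094, 313.619873046875), 25.47252655029297)
  flange fit [360.58089518 303.41785553] r 27.37248088362288
  hole px ((282.9172668457031, 185.15467834472656), 10.148735046386719) at .06: [360.48993506 303.28347718  60.        ]
  hole px ((283.72222900390625, 172.55555725097656), 15.911208152770996) at .06: [361.21425594 314.19332861  60.        ]
col [[258.0, -324.0], [280.0, -369.0], [334.0, -342.0], [312.0, -298.0]]
col [[274.0, -181.0], [282.0, -219.0], [333.0, -209.0], [325.0, -171.0]]
col [[386.0, -372.0], [428.0, -415.0], [463.0, -380.0], [421.0, -337.0]]
```

Wrist and top measurements agree within about 2 mm. I'll start with hub B and check the grip after lifting.

```bash
cat >> h.py <<'E'
from rig import env
ZC=.15
def pick(x,y,psi,zg,op=.85,f=60):
    q=downq(np.radians(psi))
    env.set_gripper(op)
    env.move_to([x,y,ZC],q)
    env.move_straight([x,y,zg],feed=.15)
    env.set_gripper(0,f_grip=f); env.sleep(.15)
    w=env.get_width()
    env.move_straight([x,y,ZC],feed=.15)
    print("picked w",round(w,3),"after lift",round(env.get_width(),3),"F",np.round(env.get_contact_force(),2),"t",env.get_clock())
def place(x,y,psi,zg,op=.85,feed=.3):
    q=downq(np.radians(psi))
    env.move_straight([x,y,ZC],feed=feed,ori=q)
    z=zg+.005
    env.move_straight([x,y,z+.012],feed=.15)
    env.move_straight([x,y,z+.0005],feed=.03)
    print("down F",np.round(env.get_contact_force(),2),"pos",np.round(env.get_position(),4),"w",round(env.get_width(),3))
    env.set_gripper(op); env.sleep(.1)
    env.move_straight([x,y,ZC],feed=.15)
    print("placed t",env.get_clock())
E
python3 - <<'E'
from h import *
pick(.3606,.3035,0,.020)
cv2.imwrite("pics/p1.png",env.read_camera("wrist"))
E
```

```text
picked w 0.322 after lift 0.316 F [ 0.07 -0.48 -1.42] t 9.0917
```

View pics/p1.png

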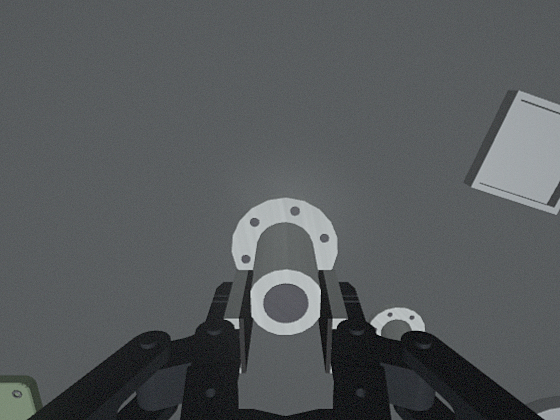

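The hub is held upright between the pads (neck at (285,300)), and the flange looks level. Placing it now, then hub A.

```bash
python3 - <<'E'
from h import *
place(.661,.027,0,.020)
pick(.467,.1548,0,.020)
place(.661,-.045,0,.020)
cv2.imwrite("pics/t1.png",env.read_camera("scene"));cv2.imwrite("pics/p2.png",env.read_camera("wrist"))
E
```

```text
down F [-1.19  0.02  2.66] pos [0.6613 0.0269 0.0261] w 0.319
placed t 13.6667
picked w 0.322 after lift 0.32 F [-0.42 -0.07 -1.47] t 17.475
down F [-2.2   0.64  4.02] pos [ 0.6613 -0.0452  0.0261] w 0.323
placed t 21.5667
```

View pics/p2.png

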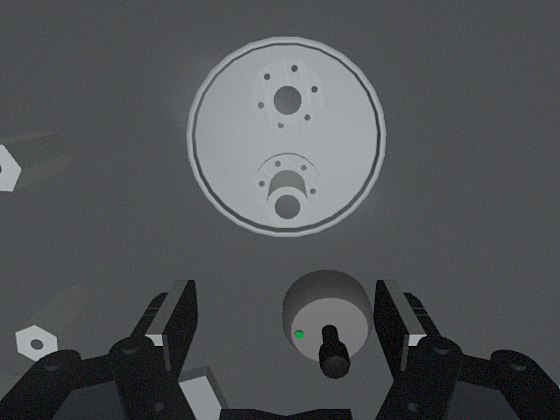

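View pics/t1.png

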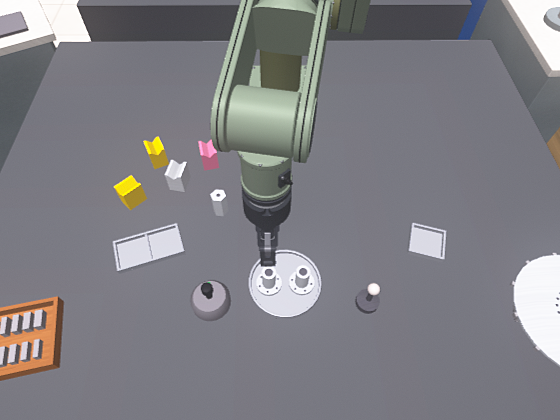

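Both hubs stand upright side by side in the dish: wrist (287,100) and (287,205), scene (269,280) and (302,280). The standoffs come next.

```bash
python3 - <<'E'
from h import *
pick(.4613,-.0177,28,.022)
place(.5783,-.3551,18.7,.022)
pick(.4597,-.1619,-7.4,.022)
place(.5551,-.2865,18.7,.022)
cv2.imwrite("pics/p3.png",env.read_camera("wrist"))
E
```

```text
picked w 0.356 after lift 0.357 F [-0.25 -0.18 -2.24] t 25.3083
down F [-0.11  0.74  1.33] pos [ 0.5787 -0.3554  0.0282] w 0.36
placed t 29.625
picked w 0.361 after lift 0.357 F [-0.06 -0.04 -2.08] t 33.35
down F [-0.31 -0.09  3.12] pos [ 0.5554 -0.2868  0.0281] w 0.357
placed t 37.0
```

View pics/p3.png

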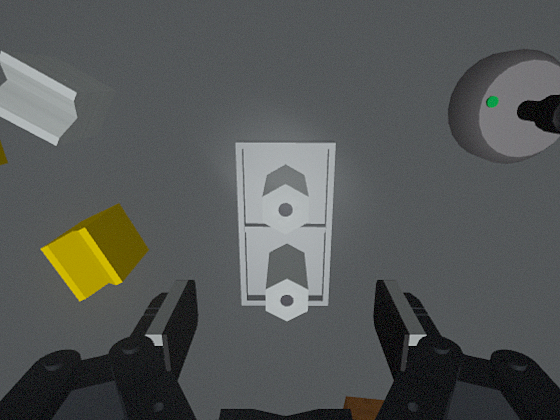

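Each bay holds one upright standoff, tops at (286,210) and (287,300). The V-block is last.

```bash
python3 - <<'E'
from h import *
pick(.3735,-.2723,258,.019,op=.75)
cv2.imwrite("pics/p4.png",env.read_camera("wrist"))
place(.5637,.3309,252,.019,op=.8)
cv2.imwrite("pics/p5.png",env.read_camera("wrist"))
E
```

```text
picked w 0.447 after lift 0.449 F [-0.36 -0.62 -4.51] t 41.5083
down F [-2.21 -0.64  2.46] pos [0.5642 0.3312 0.0255] w 0.452
placed t 46.7417
```

View pics/p5.png

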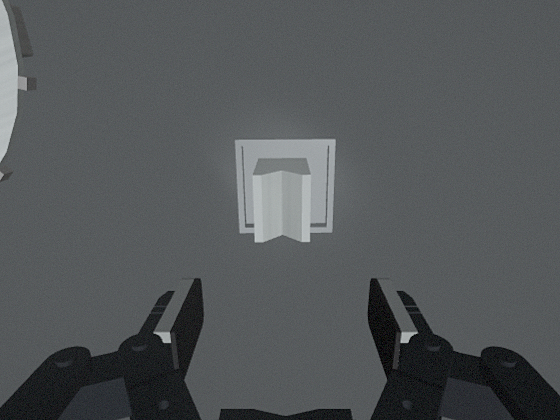

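View pics/p4.png

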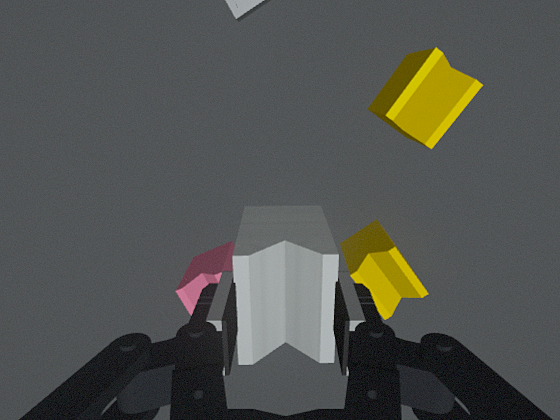

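The V-block stands square and centred in its tray, wrist (283,200). I'll back the arm off and do a last check from the top and scene cameras.

```bash
python3 - <<'E'
from h import *
env.move_to([.40,.25,.25],downq(np.radians(252)))
env.sleep(.3)
cal=env.get_calibration("top");t=env.read_camera("top");cv2.imwrite("pics/top9.png",t);cv2.imwrite("pics/scene9.png",env.read_camera("scene"))
# predicted top centres for intended final poses
o=cv2.resize(t[100:240,120:460],None,fx=2.35,fy=2.35,interpolation=cv2.INTER_CUBIC)
P=[(.661,.027,.065),(.661,-.045,.065),(.5787,-.3554,.07),(.5554,-.2868,.07),(.5642,.3312,.065)]
for u in proj(cal,P): cv2.drawMarker(o,tuple(int(v) for v in (u-[120,100]+.5)*2.35),(0,0,255),cv2.MARKER_CROSS,10,1)
cv2.imwrite("pics/top9c.png",o)
a=cv2.imread("pics/top0.png")
for r in ((195,250,105,150),(325,375,105,150)):
    d=cv2.absdiff(a,t)[r[2]:r[3],r[0]:r[1]];print("bystander diff max/mean",d.max(),d.mean())
print(env.get_clock(),env.get_contact_force())
E
```

```text
bystander diff max/mean 4 0.7633670033670034
bystander diff max/mean 4 0.7456296296296296
48.0333 [-0.20379679  0.87297222 -0.04625887]
```

View pics/top9c.png

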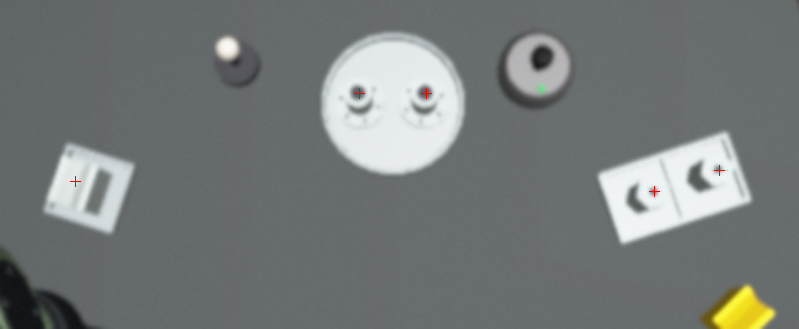

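View pics/scene9.png

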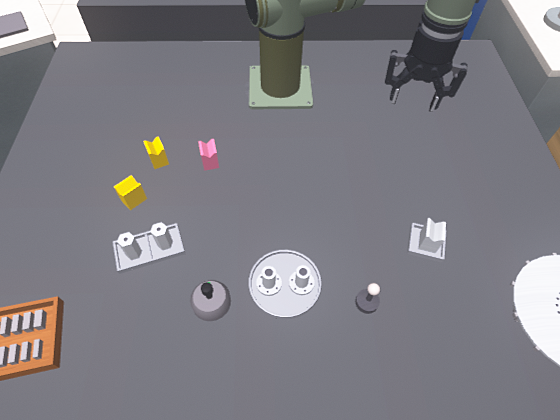

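All five tops lie on their predicted marks, everything is upright, and the ball and hand control haven't changed. Handing in.

```bash
python3 -c "
from rig import env
env.finish_job();print(env.get_clock())"
```

```text
the job is handed in; nothing more can be done
the job is handed in; nothing more can be done
```

All five pieces are sorted and the job is handed in, at about 48 s of the 109 s allowed. Both hubs stand side by side in the round dish, one standoff stands in each bay, and the bare aluminium V-block is in the square tray. The pink and yellow look-alikes were not touched.

- **Placement:** In the last pictures every piece looks upright, and each top lies on the mark predicted from its set-down point in the top view. No grip slipped, and contact at set-down was only a few newtons.
- **Bystanders:** The top picture around the reference ball and the hand control matches the starting picture to within noise (at most 4 grey levels).
- **Failed checks:** None failed. The only disagreement was about 2 mm between top and wrist camera positions, which is within the calibration. Uprightness was judged by eye in the pictures rather than measured.

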